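# Click the jar's cap shut

### The arm

A 6-joint arm with a two-finger parallel gripper is mounted at the origin on the work surface. World frame = base frame: x ahead of the robot, y to its left, z up, the work surface at z = 0. Lengths are in m, angles in rad, forces in N, time in s.
With the tool pointing down it reaches from about 0.4 to 0.925 m from the base axis. Payload 3.4 kg.
Tool frame: the origin (TCP) lies at the very end of the fingers, on their centre line; the grasp point (between the pads) lies r.grip_point_offset behind it (r.grip_point_offset is the distance from the TCP to the grasp point, in m); z points along the fingers, y is the line along which they close (so a half turn about z gives the same grasp; the last joint's range is limited). The gripper opens to 85 mm and grips with 20 to 120 N. Pads are 22 mm wide; open, the fingers measure 114 mm over their backs; the gripper's body (76 mm by 85 mm) begins 54 mm behind the grasp point. The pads swing forward as they close: fully open they stand 13 mm farther back than shut.
Start: joints at [-1.381, 0.307, 1.506, -0, 1.328, -0.073], TCP at [0.149, -0.555, 0.231] pointing down, gripper open.
Joint ranges: [-3.12, 3.12], [-1.05, 2.28], [0.14, 2.33], [-1.42, 4.57], [0.1, 2.73], [-2.68, 2.68]. Speed limits (rad/s): [2.57, 2.57, 3.14, 3.14, 3.14, 3.14].

### API

Orientations are given as a unit quaternion [x, y, z, w].
In Python, from workcell import readout, viewer, workorder, r gives the robot as it stands.
- The arm moves only by the shell command python3 -m creep 'ROWS' [OPENING] [FORCE]. ROWS is JSON, a list of rows, each a list of 2 entries, a list of its own where there are three numbers: the shift along the tool's x, y, z in m, then the turn about the tool's z in degrees. A call has 1 to 20 rows; each row shifts and turns the commanded pose from where the row before left it, along the tool's axes as they then stand; what a row does not reach is not made up. A row lasts 1/12 s, in which the tool goes at most 41.7 mm and 7.16 degrees, less where a joint would pass 70% of its speed; a pose out of reach is approached as far as the arm can. A call with a gripper value outside its range is refused whole. OPENING is the gripper command: -1 is shut, 1 is fully open, values between are in proportion, set as the call begins (- or left out, the last holds). The fingers move at their own pace and stop on an object; FORCE is the grip in N (left out, the last holds). Time passes only in rows, so rows that do not move let the fingers close. It gives the time, the measured TCP pose, the force, the opening and the grip force at its end, in the units of the state.
- readout.read_state(): the state, without advancing time (a new reading comes with each control period).
- viewer.grab_frame(name): name is "scene" or "side" or "wrist"; returns (picture, depth): 400x640x3 uint8, red, green, blue; 400x640 float32, m along the optical axis (not along the pixel's ray), 0 where there is no reading.
- viewer.camera_info(name): a dict with "fov_y" (degrees; the focal length in pixels is half the picture's height over the tangent of half this angle, whatever the lens; pixels are square), "cx", "cy" (the principal point, pixels), "pose" (4x4, takes a point from camera to world coordinates). Camera axes: x right, y up, looking along -z (the intrinsics and any distortion apply to the point x, -y, -z); pixel columns grow to the right and rows downward; lengths in m; the calibration is good to about 2 mm. A picture is of the moment at which its call begins: read the wrist's pose just before it. camera_info takes no time and is no camera call; for the wrist camera it gives the pose at the moment of the call.
- workorder.close_job(): hands the job in; it is judged then, once.
Trained networks look in the newest picture that a camera, given by its name, has taken for a name from the list of things; names that differ only in an ending like _2 or _b are one class to them, and where a whole thing is asked for, a point or a joint stands for the part that bears it (a point fixed in the world has none). Each returns a list of dicts, best first, with "score" (0 to 1); they miss things now and then, are a little off and sometimes report something else, mostly with a low value. They report only what shows in the picture. A call takes as long as a camera call.
- viewer.find_in(camera, thing): "xyz" ([x, y, z] in m, in the coordinates of the camera as it stood for that picture, good to about 4 mm: the middle of the surface that is visible of it).
- viewer.mark_of(camera, thing): "xyz" ([x, y, z] in m, in the coordinates of the camera as it stood for that picture, good to about 4 mm: a listed point, or the origin of a listed thing).
The state is a dict: "time": time; "joint_pos": joint angles; "qd": joint speeds; "tau": joint torques, N m; "position": TCP position; "tool_rot": TCP orientation; "ft_force": force on the tool from outside, world axes, zero at the start; "ft_torque": the same for the moment, N m; "grip_width": opening from 0.0 (shut) to 1.0 (fully open); "finger_force": force on a finger pad.
Only numpy, scipy, OpenCV 4.12 (cv2) and the standard library are available. Lean on these libraries where they do the work, as an engineer would, in place of code of your own. Each camera call takes 0.05 s, during which the arm holds its last target. There are 200 camera calls.

### The job

The jar that stands on the round mirrored tray has been left with its cap loose. Take the cap by its bar and turn it clockwise (seen from above) until it is fully home and its ratchet has slipped over at least two clicks, then let go. Leave the cap of the other, identical jar, which stands straight on the marble, as it is.

Things in the scene. Friction and masses are not known exactly. Their poses are not given: they have to be found in the camera images.
- cap_grip (a point): Grip point of the loose cap of the fixed jar on the round tray (200 mm across). The cap is a ribbed steel disc 75 mm across with one upright bar on top, 56 mm long, 16 wide, 28 high, to be pinched across the 16. The point is on the turning axis in the bar, 5 mm below its top, 23 above the disc, 165 above the marble. x along the bar, y across, z up; turns with the bar. Jar 90 mm across
- collar (a joint): Turn of the cap's threaded collar (plain ring with one dark tick, under the ribbed disc), rad, growing clockwise from above. Starts at 0.3 to 0.6; fully home at its hard stop, 0.9. Needs 0.05 N m. The cap does not rise or sink
- cap (a joint): Slip of the ribbed top with the bar on the collar, rad, growing clockwise from above; 0 at first, a click per 0.087 (5 degrees). Both turn as one until the collar is at its stop; then at 0.22 N m the top slips clockwise, smoothly, without harm or spring-back, as far as one likes. The bar must turn 0.48 to 0.78 rad in all, depending on the start; 1.1 rad always does
- spare_end (a point): One end of the bar, 28 mm from the axis, 155 mm above the marble, on the cap of the other jar, which is identical but stands straight on the marble, left or right of the tray. x runs along the bar, away from the axis. Its cap is shut already; leave it alone

How it is judged:
By the outcome, as a careful person would: the job done as asked, in the order asked, and still so for the second after the job is handed in, with the robot touching nothing.
It also fails if it takes over 29 s, if anything falls off the work surface, if the arm or the gripper's body presses on something with over 40 N, if the wrist force passes 120 N, or if a joint passes its speed limit or range.

## Working session

There is one attempt and no reset: what is moved stays moved. The work goes in short steps, Python scripts to look and compute and a shell command to move; the robot and the scene stay as the last step left them, time stands still between calls to the robot, and variables do not carry over. Pictures are saved under pics/ and viewed, at most 10 in all, crops included, and the job is handed in when it is done.

```bash
mkdir -p pics; cat > h.py <<'E'
import numpy as np, cv2
from workcell import readout, viewer, workorder, r
def grab(n,save=None):
    info=viewer.camera_info(n); im,d=viewer.grab_frame(n)
    if save: cv2.imwrite('pics/'+save+'.png',im[:,:,::-1])
    return im,d,info
def toW(info,p): return (np.array(info['pose'])@np.r_[p,1])[:3]
def pix(info,p):
    f=200/np.tan(np.radians(info['fov_y'])/2); return info['cx']+f*p[0]/-p[2], info['cy']-f*p[1]/-p[2]
def look(n,save=None,things=('cap_grip','spare_end')):
    im,d,info=grab(n,save)
    for t in things:
        for fn in (viewer.mark_of,viewer.find_in):
            for q in fn(n,t)[:3]: print(n,t,fn.__name__,round(q['score'],2),toW(info,q['xyz']).round(4),np.round(pix(info,q['xyz'])))
    return im,d,info
E
python3 - <<'E'
from h import *
print(r.grip_point_offset, {k:v for k,v in viewer.camera_info('scene').items()})
look('scene','s1');look('side','d1')
s=readout.read_state();print(s['time'],s['position'],s['tool_rot'],s['grip_width'])
a=cv2.imread('pics/s1.png');b=cv2.imread('pics/d1.png')
E
```

```text
0.0187 {'fov_y': 53.540511925361535, 'cx': 315.53022806070607, 'cy': 202.34897479654836, 'pose': array([[-5.78757671e-01, -5.60433335e-01,  5.92413737e-01,
         1.00073441e+00],
       [ 8.15499252e-01, -3.97089932e-01,  4.21046976e-01,
         2.89846251e-01],
       [-7.27230485e-04,  7.26797126e-01,  6.86851810e-01,
         6.66234812e-01],
       [ 0.00000000e+00,  0.00000000e+00,  0.00000000e+00,
         1.00000000e+00]])}
scene cap_grip call 0.95 [0.5376 0.1937 0.1619] [429. 244.]
scene cap_grip call 0.62 [0.5522 0.1942 0.1418] [424. 257.]
scene spare_end call 0.83 [ 0.6178 -0.126   0.1539] [254. 198.]
scene spare_end call 0.61 [ 0.6036 -0.1337  0.1326] [257. 201.]
side cap_grip call 0.71 [0.5384 0.1891 0.1646] [319. 281.]
side cap_grip call 0.65 [0.5333 0.2014 0.1407] [321. 301.]
side spare_end call 0.82 [ 0.6142 -0.1259  0.152 ] [315. 151.]
side spare_end call 0.83 [ 0.5877 -0.1303  0.1296] [329. 161.]
side spare_end call 0.68 [0.5318 0.2005 0.1426] [322. 300.]
0.5 [ 0.14935917 -0.55522587  0.23125889] [ 9.91380360e-01  1.31015183e-01 -2.70623194e-06 -6.19033218e-05] 0.9989987724526793
```

View pics/s1.png

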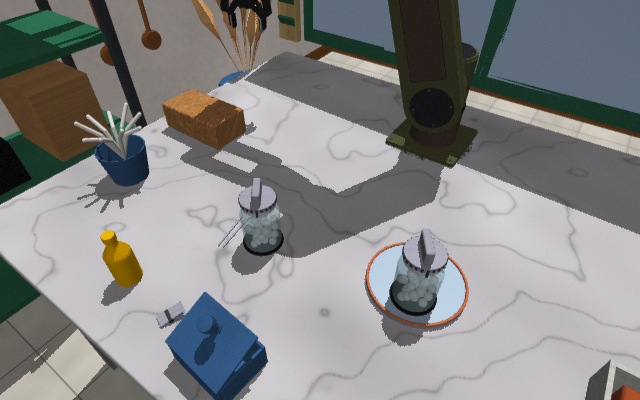

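View pics/d1.png

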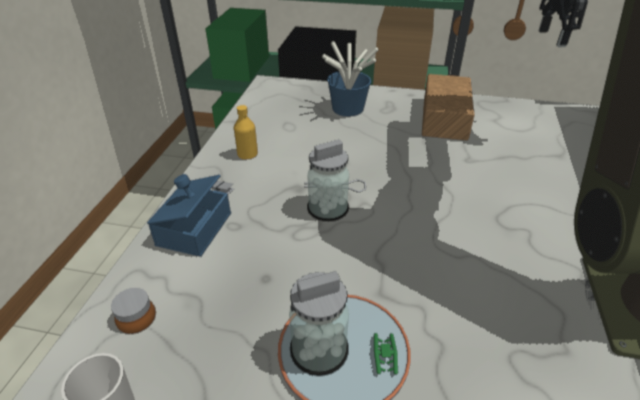

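The scene picture shows the tray jar's cap at about (427,248) and the spare at (257,197), and the side picture shows them at (319,287) and (328,155). The networks agree with this. Next is the bar direction from depth.

```bash
cat >> h.py <<'E'
def bar(n,c,save=None,zlo=.152,zhi=.175):
    im,d,info=grab(n,save)
    f=200/np.tan(np.radians(info['fov_y'])/2)
    v,u=np.mgrid[:400,:640]
    P=np.stack([(u-info['cx'])*d/f,-(v-info['cy'])*d/f,-d,np.ones_like(d)],-1)@np.array(info['pose']).T
    m=(d>0)&(P[...,2]>zlo)&(P[...,2]<zhi)&(np.hypot(P[...,0]-c[0],P[...,1]-c[1])<.04)
    q=P[m][:,:2].astype(np.float32)
    rc=cv2.minAreaRect(q*1000); w,V=np.linalg.eigh(np.cov(q.T)); a=V[:,1]
    t=P[m][:,2]; top=q[t>np.percentile(t,50)]
    print(n,len(q),'mean',q.mean(0).round(4),'ang',np.degrees(np.arctan2(a[1],a[0])).round(1)%180,'rect',np.round(rc[0]),np.round(rc[1]),round(rc[2],1),'ztop',np.percentile(t,95).round(4),'top half mean',top.mean(0).round(4))
def tool():
    from scipy.spatial.transform import Rotation as R
    s=readout.read_state(); M=R.from_quat(s['tool_rot']).as_matrix()
    print(round(s['time'],2),'p',np.round(s['position'],4),'x',M[:,0].round(3),'y',M[:,1].round(3),'z',M[:,2].round(3),'q6',np.round(s['joint_pos'],2),'f',np.round(s['ft_force'],1),'grip',s['grip_width'],s['finger_force'])
    return s,M
E
python3 - <<'E'
from h import *
bar('scene',(.538,.191));bar('side',(.538,.191))
s,M=tool()
for w in [(.42,-.3,.30),(.48,.0,.30),(.538,.191,.30)]: print(np.round(M.T@(np.array(w)-s['position']),3))
E
```

```text
scene 349 mean [0.5453 0.1926] ang 32.80000000000001 rect [541. 191.] [56. 16.] 33.0 ztop 0.1693 top half mean [0.5411 0.1918]
side 754 mean [0.538  0.1957] ang 30.900000000000006 rect [539. 192.] [56. 18.] 33.4 ztop 0.1713 top half mean [0.5389 0.1925]
0.6 p [ 0.1494 -0.5553  0.2313] x [ 0.966  0.26  -0.   ] y [ 0.26  -0.966  0.   ] z [ 0. -0. -1.] q6 [-1.38  0.31  1.51 -0.    1.33 -0.07] f [1.  0.7 0.3] grip 0.9959029262239584 0.0
[ 0.328 -0.176 -0.069]
[ 0.464 -0.45  -0.069]
[ 0.569 -0.62  -0.069]
```

```bash
python3 -m creep '[[[0.033,-0.018,-0.007],0],[[0.033,-0.018,-0.007],0],[[0.033,-0.018,-0.007],0],[[0.033,-0.018,-0.007],0],[[0.033,-0.018,-0.007],0],[[0.033,-0.018,-0.007],0],[[0.033,-0.018,-0.007],0],[[0.033,-0.018,-0.007],0],[[0.033,-0.018,-0.007],0],[[0.033,-0.018,-0.007],0],[[0.017,-0.034,0],0],[[0.017,-0.034,0],0],[[0.017,-0.034,0],0],[[0.017,-0.034,0],0],[[0.017,-0.034,0],0],[[0.017,-0.034,0],0],[[0.017,-0.034,0],0],[[0.017,-0.034,0],0]]' 1 60
python3 -m creep '[[[0.021,-0.034,0],0],[[0.021,-0.034,0],0],[[0.021,-0.034,0],0],[[0.021,-0.034,0],0],[[0.018,-0.031,0],0],[[0,0,0],-6],[[0,0,0],-6],[[0,0,0],-6],[[0,0,0],0],[[0,0,0],0]]'
python3 - <<'E'
from h import *
s,M=tool()
look('wrist','w1',('cap_grip',)); bar('wrist',(.54,.1915))
print(M.T@(np.array([.540,.1915,.148])-s['position']))
E
```

```text
time: 2.1
position: [0.4819, 0.0041, 0.3016]
tool_rot: [0.991, 0.131, 0.0, 0.0]
ft_force: [-0.3, 0.6, -0.8]
grip_width: 0.998
finger_force: 0.0
time: 2.93
position: [0.537, 0.1901, 0.3012]
tool_rot: [0.959, 0.283, -0.0, -0.0]
ft_force: [0.1, -0.3, -0.1]
grip_width: 1.003
finger_force: 0.0
2.93 p [0.537  0.1901 0.3012] x [ 0.84   0.543 -0.   ] y [ 0.543 -0.84  -0.   ] z [-0. -0. -1.] q6 [ 0.27  0.25  1.4  -0.    1.48  1.26] f [ 0.1 -0.3 -0.1] grip 1.0028456739026617 0.0
wrist cap_grip call 0.75 [0.5417 0.186  0.1653] [325. 187.]
wrist cap_grip call 0.73 [0.5446 0.1915 0.1394] [322. 176.]
wrist 898 mean [0.5429 0.1923] ang 31.400000000000006 rect [542. 191.] [55. 16.] 32.5 ztop 0.1704 top half mean [0.5417 0.1915]
[0.0033012  0.00048721 0.1532461 ]
```

View pics/w1.png

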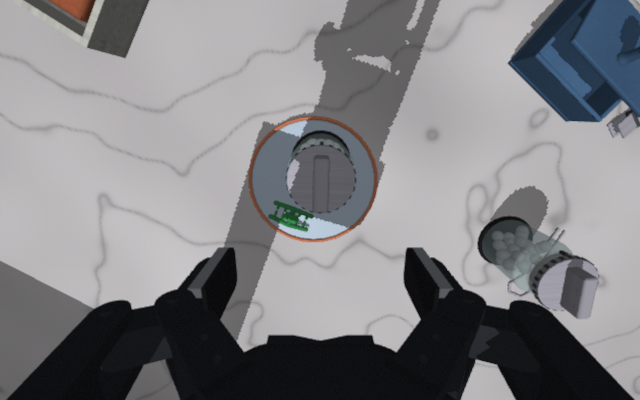

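The wrist picture shows the tray cap's bar at (321,184), vertical in the image, so the fingers straddle it. The spare is clear at (570,285). Descending.

```bash
python3 -m creep '[[[0.004,0.001,0.03],0],[[0,0,0.035],0],[[0,0,0.03],0],[[0,0,0.02],0],[[0,0,0.015],0],[[0,0,0.012],0],[[0,0,0.011],0],[[0,0,0],0],[[0,0,0],0]]'
python3 - <<'E'
from h import *
tool(); grab('side','d2')
E
python3 -m creep '[[[0,0,0],0],[[0,0,0],0],[[0,0,0],0],[[0,0,0],0],[[0,0,0],0],[[0,0,0],0],[[0,0,0],0],[[0,0,0],0],[[0,0,0],0],[[0,0,0],0]]' -1 60
python3 -c "
from h import *
tool();grab('side','d3')
a=[cv2.imread(f'pics/{k}.png')[180:400,180:480] for k in('d2','d3')];cv2.imwrite('pics/d23.png',np.hstack(a))"
```

```text
time: 3.88
position: [0.5408, 0.1912, 0.1481]
tool_rot: [0.959, 0.284, -0.0, -0.0]
ft_force: [0.7, 0.4, 0.4]
grip_width: 0.999
finger_force: 0.0
3.88 p [0.5408 0.1912 0.1481] x [ 0.839  0.545 -0.001] y [ 0.545 -0.839 -0.   ] z [-0.001 -0.    -1.   ] q6 [0.27 0.38 1.62 0.   1.14 1.26] f [0.7 0.4 0.4] grip 0.998661615735913 0.0
time: 4.77
position: [0.5409, 0.1917, 0.1488]
tool_rot: [0.959, 0.284, 0.0, -0.0]
ft_force: [-1.9, 1.3, 5.5]
grip_width: 0.173
finger_force: 61.5
4.77 p [0.5409 0.1917 0.1488] x [0.838 0.545 0.001] y [ 0.545 -0.838 -0.   ] z [ 0.     0.001 -1.   ] q6 [0.27 0.38 1.62 0.   1.14 1.26] f [-1.9  1.3  5.5] grip 0.17345819057625803 61.5236234664917
```

View pics/d23.png

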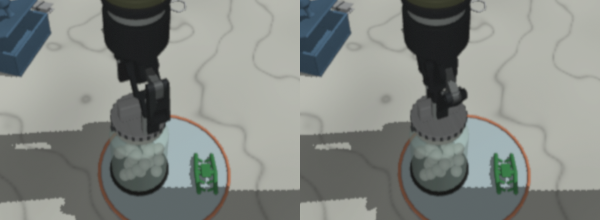

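The left half shows the fingers open on either side of the bar, and the right half shows them closed on it (width 14.7 mm). Fz is slightly up, so I'll lift 1 mm and start turning.

```bash
python3 -m creep '[[[0,0,-0.001],0],[[0,0,0],3],[[0,0,0],4],[[0,0,0],4],[[0,0,0],4],[[0,0,0],0],[[0,0,0],0]]'
python3 -c "
from h import *
s,M=tool();print(s['ft_torque'])"
python3 -m creep '[[[0,0,0],4],[[0,0,0],4],[[0,0,0],4],[[0,0,0],4],[[0,0,0],4],[[0,0,0],4],[[0,0,0],4],[[0,0,0],4],[[0,0,0],4],[[0,0,0],4],[[0,0,0],4],[[0,0,0],4]]'
python3 -c "
from h import *
s,M=tool();print(s['ft_torque'])"
python3 -m creep '[[[0,0,0],0],[[0,0,0],0],[[0,0,0],0]]'
python3 -c "
from h import *
s,M=tool();print(s['ft_torque']);grab('side','d4')"
```

```text
time: 5.4
position: [0.541, 0.1914, 0.1489]
tool_rot: [0.987, 0.158, -0.0, 0.0]
ft_force: [1.2, -0.0, -1.9]
grip_width: 0.173
finger_force: 60.8
5.4 p [0.541  0.1914 0.1489] x [ 0.95   0.312 -0.   ] y [ 0.312 -0.95   0.   ] z [-0. -0. -1.] q6 [ 0.27  0.38  1.62 -0.    1.14  1.52] f [ 1.2 -0.  -1.9] grip 0.17276798243940916 60.793787240982056
[ 0.18421198 -0.04971564 -0.04351027]
time: 6.4
position: [0.5408, 0.1902, 0.1489]
tool_rot: [0.966, -0.259, 0.0, 0.001]
ft_force: [0.5, -2.0, 0.5]
grip_width: 0.175
finger_force: 60.6
6.4 p [0.5408 0.1902 0.1489] x [ 0.866 -0.5    0.001] y [-0.5   -0.866  0.002] z [-0.001 -0.002 -1.   ] q6 [ 0.27  0.38  1.62 -0.    1.14  2.36] f [ 0.5 -2.   0.5] grip 0.1747065612338069 60.56835651397705
[-0.34855662  0.00054319  0.21558658]
time: 6.65
position: [0.5408, 0.1903, 0.1489]
tool_rot: [0.966, -0.257, -0.0, 0.001]
ft_force: [1.4, -4.7, -2.1]
grip_width: 0.172
finger_force: 60.6
6.65 p [0.5408 0.1903 0.1489] x [ 0.868 -0.497  0.   ] y [-0.497 -0.868  0.002] z [-0.001 -0.002 -1.   ] q6 [ 0.27  0.38  1.62 -0.    1.14  2.36] f [ 1.4 -4.7 -2.1] grip 0.1722082524799295 60.59656798839569
[-0.80858625 -0.09661293  0.03381295]
```

The tool turned 63° and the torque reached 0.22 N m, which is the slip level. Releasing and rising.

```bash
python3 -m creep '[[[0,0,0],0],[[0,0,0],0],[[0,0,0],0],[[0,0,0],0],[[0,0,0],0],[[0,0,0],0],[[0,0,0],0],[[0,0,0],0]]' 1
python3 -m creep '[[[0,0,-0.01],0],[[0,0,-0.02],0],[[0,0,-0.03],0],[[0,0,-0.03],0],[[0,0,-0.03],0],[[0,0,-0.02],0],[[0,0,0],0],[[0,0,0],0],[[0,0,0],0]]'
python3 - <<'E'
from h import *
tool(); bar('scene',(.541,.191),'s5'); bar('wrist',(.541,.191),'w5')
E
```

```text
time: 7.37
position: [0.541, 0.1915, 0.1494]
tool_rot: [0.966, -0.258, 0.0, -0.0]
ft_force: [0.7, -0.8, -0.3]
grip_width: 0.996
finger_force: 0.0
time: 8.12
position: [0.5403, 0.1912, 0.2889]
tool_rot: [0.966, -0.258, -0.0, 0.0]
ft_force: [-0.7, -0.1, -0.3]
grip_width: 0.998
finger_force: 0.0
8.12 p [0.5403 0.1912 0.2889] x [ 0.867 -0.499 -0.001] y [-0.499 -0.867  0.001] z [-0.001 -0.    -1.   ] q6 [ 0.27  0.27  1.42 -0.    1.46  2.36] f [-0.7 -0.1 -0.3] grip 0.9981083324389587 0.0
scene 406 mean [0.5438 0.1919] ang 148.1 rect [540. 191.] [17. 56.] 58.8 ztop 0.1692 top half mean [0.5394 0.1916]
wrist 966 mean [0.5436 0.1893] ang 149.3 rect [541. 190.] [15. 56.] 59.9 ztop 0.1705 top half mean [0.5428 0.1899]
```

View pics/s5.png

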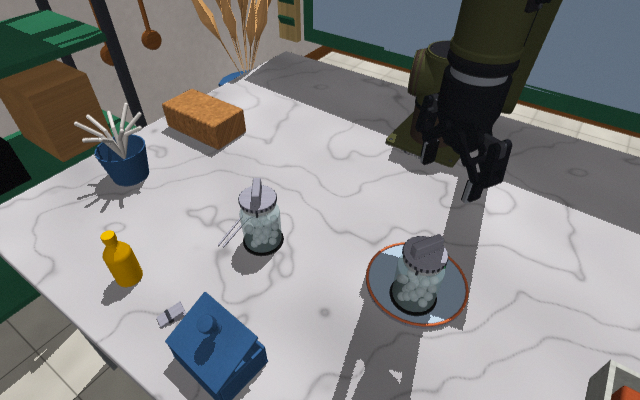

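The tray cap's bar at (428,246) has turned 63° clockwise, from 33° to -30°. The spare at (257,197) is unchanged and the gripper is clear.

```bash
python3 -c "
from workcell import workorder
print(workorder.close_job())"
```

```text
the job is handed in; nothing more can be done
None
```

The job is handed in: the tray jar's cap was turned about 63° (1.1 rad) clockwise, past its stop with the ratchet slipping at about 0.22 N m, then released, and the other jar was not touched.

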